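Seat the rocking feed-tub lid

ROBOT

A 6-joint arm with a two-finger parallel gripper is mounted at the origin on the work surface. World frame = base frame: x ahead of the robot, y to its left, z up, the work surface at z = 0. Lengths are in m, angles in rad, forces in N, time in s.
With the tool pointing down it reaches from about 0.25 to 0.8 m from the base axis. Payload 3.9 kg.
Tool frame: the origin (TCP) lies midway between the tips of the shut fingers; the grasp point (between the pads) lies r.hold_point_z behind it (r.hold_point_z is the distance from the TCP to the grasp point, in m); z points along the fingers, y is the line along which they close (so a half turn about z gives the same grasp; the last joint's range is limited). The gripper opens to 85 mm and grips with 20 to 120 N. Pads are 22 mm wide; open, the fingers measure 114 mm over their backs; the gripper's body (76 mm by 85 mm) begins 54 mm behind the grasp point. The pads swing forward as they close: fully open they stand 13 mm farther back than shut.
Start: joints at [1.286, 0.26, -0.138, 1.173, 0, 1.571], TCP at [0.148, 0.504, 0.231] pointing down, gripper open.
Joint ranges: [-2.78, 2.78], [-0.83, 1.72], [-1.28, 1.37], [-1.9, 2.12], [-1.57, 1.48], [-3.14, 3.14]. Speed limits (rad/s): [2.57, 2.57, 3.14, 3.14, 3.14, 3.14].

INTERFACE

Orientations are given as [roll, pitch, yaw] about the fixed x, y, z axes, in that order (R = Rz(yaw) Ry(pitch) Rx(roll)).
In Python, from bench import r, viewer, order gives the robot as it stands. The module is installed in compiled form; this text tells all that it offers.
- The arm moves only by the tool servo_tool, never from a script. Its arguments are lists of equal length, an entry for each row: "linear": the shift along the tool's x, y, z in cm, a list of three; "twist": the turn, a rotation vector about the tool's x, y, z in degrees, a list of three; "fingers": the closure, from -1 (fully open) to 1 (shut), so that 0 is half open. In form: {"linear": [[dx, dy, dz], ...], "twist": [[rx, ry, rz], ...], "fingers": [fingers, ...]}. A call has 1 to 20 rows; each row shifts and turns the commanded pose from where the row before left it, along the tool's axes as they then stand; what a row does not reach is not made up. A row lasts 1/12 s, in which the tool goes at most 41.7 mm and 7.16 degrees, less where a joint would pass 70% of its speed; a pose out of reach is approached as far as the arm can. A call is refused whole if a number of a shift passes 4.17 or a number of a turn 7.16, either way. A call with a gripper value outside its range is refused whole. The fingers move at their own pace and stop on an object; "grip_force" is the grip in N (left out, the last holds). Time passes only in rows, so rows that do not move let the fingers close. It gives the time, the measured TCP pose, the force, the opening and the grip force at its end, in the units of the state.
- r.sense(): the state, without advancing time (a new reading comes with each control period).
- viewer.get_image(name): name is "side" or "top" or "wrist"; returns (picture, depth): 480x640x3 uint8, red, green, blue; 480x640 float32, m along the optical axis (not along the pixel's ray), 0 where there is no reading.
- viewer.calibration(name): a dict with "fovy" (degrees; the focal length in pixels is half the picture's height over the tangent of half this angle, whatever the lens; pixels are square), "cx", "cy" (the principal point, pixels), "rvec" (rotation vector, rad) and "tvec" (3), from world to camera coordinates, as OpenCV has them; the wrist camera has in their place "T_tool_cam" (4x4, takes a point from camera to tool coordinates, whose origin is the TCP and whose axes are the flange's). Camera axes: x right, y down, z forward; pixel columns grow to the right and rows downward; lengths in m; the calibration is good to about 2 mm. A picture is of the moment at which its call begins: read the wrist's pose just before it. calibration takes no time and is no camera call.
- order.close_job(): hands the job in; it is judged then, once.
The state is a dict: "t": time; "qpos": joint angles; "joint_vel": joint speeds; "tau": joint torques, N m; "tool_pos": TCP position; "tool_rot": TCP orientation; "force": force on the tool from outside, world axes, zero at the start; "ft_torque": the same for the moment, N m; "grip_width": finger opening in m; "gripper_force": force on a finger pad.
Only numpy, scipy, OpenCV 4.12 (cv2) and the standard library are available. Lean on these libraries where they do the work, as an engineer would, in place of code of your own. Each camera call takes 0.05 s, during which the arm holds its last target. There are 200 camera calls.

TASK

One of the four identical feed tubs has a lid that is not fully on: pressed near its edge it rocks, while the others stay firm. Press the lids near the edge with closed fingertips until you find the one that rocks, then press that lid in the middle until it is level and fully home, and finish with the fingertips still pressing down on it. Do not lift a lid or disturb the things standing around.

Things in the scene. Friction and masses are not known exactly. Their poses are not given: they have to be found in the camera images.
- tub_1: One of four identical round grey plastic feed tubs, 78 mm across, rim 60 mm above the work surface; fixed to it. Origin at the centre of its underside, z up; yaw means nothing. On the tub with the loose lid, the lid stands on a stiff middle plug 16 mm wide: about 8 N straight down in the middle (10 to 20 N is a good push) drives the plug in, and it stays in.
- lid_1: White flat round push-on lid of tub_1, one of four identical, 88 mm across, 16 mm deep. Origin at the centre of its TOP face, z up; home and level, that face is 65 mm above the work surface. Three lids are firm; one sits level 4 to 5 mm proud and rocks: a light press (under 2 N) 25 mm off its centre tips it about 8 degrees, onto the rim. Press within 30 mm of the centre.
- tub_2: One of four identical round grey plastic feed tubs, 78 mm across, rim 60 mm above the work surface; fixed to it. Origin at the centre of its underside, z up; yaw means nothing. On the tub with the loose lid, the lid stands on a stiff middle plug 16 mm wide: about 8 N straight down in the middle (10 to 20 N is a good push) drives the plug in, and it stays in.
- lid_2: White flat round push-on lid of tub_2, one of four identical, 88 mm across, 16 mm deep. Origin at the centre of its TOP face, z up; home and level, that face is 65 mm above the work surface. Three lids are firm; one sits level 4 to 5 mm proud and rocks: a light press (under 2 N) 25 mm off its centre tips it about 8 degrees, onto the rim. Press within 30 mm of the centre.
- tub_3: One of four identical round grey plastic feed tubs, 78 mm across, rim 60 mm above the work surface; fixed to it. Origin at the centre of its underside, z up; yaw means nothing. On the tub with the loose lid, the lid stands on a stiff middle plug 16 mm wide: about 8 N straight down in the middle (10 to 20 N is a good push) drives the plug in, and it stays in.
- lid_3: White flat round push-on lid of tub_3, one of four identical, 88 mm across, 16 mm deep. Origin at the centre of its TOP face, z up; home and level, that face is 65 mm above the work surface. Three lids are firm; one sits level 4 to 5 mm proud and rocks: a light press (under 2 N) 25 mm off its centre tips it about 8 degrees, onto the rim. Press within 30 mm of the centre.
- tub_4: One of four identical round grey plastic feed tubs, 78 mm across, rim 60 mm above the work surface; fixed to it. Origin at the centre of its underside, z up; yaw means nothing. On the tub with the loose lid, the lid stands on a stiff middle plug 16 mm wide: about 8 N straight down in the middle (10 to 20 N is a good push) drives the plug in, and it stays in.
- lid_4: White flat round push-on lid of tub_4, one of four identical, 88 mm across, 16 mm deep. Origin at the centre of its TOP face, z up; home and level, that face is 65 mm above the work surface. Three lids are firm; one sits level 4 to 5 mm proud and rocks: a light press (under 2 N) 25 mm off its centre tips it about 8 degrees, onto the rim. Press within 30 mm of the centre.
- hide: Bystander: orange plastic half-dome hide, 140 mm across, 70 mm high. Origin at the centre of its underside.
- spray: Bystander: empty clear glass spray bottle with a white head, 68 mm across, 186 mm high. Origin at the centre of its underside.
- tweezers: Bystander: chrome tweezers lying flat, 160 mm long along own x, about 25 mm wide, 10 mm high. Origin at mid-length on its underside.
- tray: Bystander: round aluminium feeding tray, 110 mm across, 16 mm high. Origin at the centre of its underside.
- jar: Bystander: small amber glass jar with a black cap, 42 mm across, 68 mm high, among the tubs. Origin at the centre of its underside.
- pot: Bystander: small terracotta pot, 72 mm across, 62 mm high. Origin at the centre of its underside.
Not all that is in view belongs to the job. What is shaped like the lid_3 but green or turquoise is not meant. Leave any blue look-alike of the tub_2 alone.

How it is judged:
On the way, in this order (a step that is already met when the one before it is completed fails the run):
1. the loose lid was rocked by a fingertip press near its edge (angle between lid_3's own z axis and vertical above 0.05 rad and contact force between the fingers and lid_3 above 0.1 N), for 0.1 s.
2. the loose lid is pressed home and level (height (world z) of lid_3 between 0.063 and 0.0665 m and angle between lid_3's own z axis and vertical below 0.025 rad and horizontal distance between lid_3 and tub_3 below 0.006 m), for 0.2 s.
At the end, for the whole second after the job is handed in: The lid that rocked is fully home on its tub (top within 1.5 mm of 65 mm above the work surface, tilt under 0.025 rad, centred within 6 mm), at rest, and the fingers still press on it with more than 1.5 N (all of step 2 and contact force between the fingers and lid_3 above 1.5 N and linear speed of lid_3 below 0.01 m/s); the arm keeps its last pose, push and grip.
It fails at once if the loose lid is lifted (more than about 8 mm above where it lay) or taken off its tub (height (world z) of lid_3 above 0.078 m or horizontal distance between lid_3 and tub_3 above 0.015 m).
It fails at once if a bystander is moved by more than 25 mm or lifted (distance of any of hide, spray, tweezers, tray, jar, pot from where it was at the start of the episode above 0.025 m).
It also fails if it takes over 64 s, if anything falls off the work surface, if the arm or the gripper's body presses on something with over 40 N, if the wrist force passes 120 N, or if a joint passes its speed limit or range.

## Working session

There is one attempt and no reset: what is moved stays moved. The work goes in short steps, Python scripts to look and compute and a tool call to move; the robot and the scene stay as the last step left them, time stands still between calls to the robot, and variables do not carry over. Pictures are saved under pics/ and viewed, at most 10 in all, crops included, and the job is handed in when it is done.

Besides the shell and the picture viewer there is one more tool, called by a JSON object that holds its "method" and its "body", one argument or row to a line. servo_tool: Moves the arm, as the interface text tells. Its arguments: {"type":"object","properties":{"linear":{"type":"array"},"twist":{"type":"array"},"fingers":{"type":"array"},"grip_force":{"type":"number"}},"required":["linear","twist","fingers"]}

```bash
mkdir -p pics
cat > h.py <<'E'
import numpy as np, cv2
from bench import r, viewer, order
def cal(n):
    c=viewer.calibration(n); f=240/np.tan(np.radians(c['fovy'])/2)
    K=np.array([[f,0,c['cx']],[0,f,c['cy']],[0,0,1]]); return K,c
def cloud(n,depth):
    K,c=cal(n); R=cv2.Rodrigues(np.array(c['rvec'],float))[0]; t=np.array(c['tvec']).ravel()
    v,u=np.mgrid[0:480,0:640]; P=np.stack([(u-K[0,2])/K[0,0]*depth,(v-K[1,2])/K[1,1]*depth,depth],-1)
    return (P-t)@R
E
python3 - <<'E'
from h import *
s=r.sense(); print(s['t'],s['tool_pos'],s['tool_rot'],s['force'],r.hold_point_z)
for n in('top','side'):
    im,d=viewer.get_image(n); np.savez(n+'.npz',im=im,d=d); cv2.imwrite(f'pics/{n}.png',im[:,:,::-1]); print(n,viewer.calibration(n))
    W=cloud(n,d); hsv=cv2.cvtColor(im,cv2.COLOR_RGB2HSV)
    m=((hsv[...,1]<50)&(hsv[...,2]>150)&(W[...,2]>.05)&(W[...,2]<.085)&(d>0)).astype(np.uint8)
    k,l,st,c=cv2.connectedComponentsWithStats(m)
    for i in range(1,k):
        if st[i,4]>150:
            p=W[l==i]; print(st[i],c[i].round(),p.mean(0).round(4),np.median(p[:,2]).round(4),p.min(0).round(3),p.max(0).round(3))
E
```

```text
0.0 [0.14731894 0.50319714 0.2304538 ] [-3.13961124e+00  1.94000516e-08  2.85677788e+00] [0.56791251 0.35467737 0.23782189] 0.0187
top {'fovy': 44.841644132742225, 'cx': 315.90549109463154, 'cy': 240.8453784459167, 'rvec': array([ 2.14886711, -2.11334414,  0.20279113]), 'tvec': array([-0.04108486,  0.5722022 ,  1.06999522])}
[ 255  183   45   44 1518] [277. 205.] [0.64   0.0449 0.0645] 0.0645 [0.597 0.002 0.058] [0.684 0.088 0.071]
[ 175  234   45   45 1598] [197. 256.] [0.5375 0.1932 0.0648] 0.0647 [0.495 0.151 0.059] [0.581 0.236 0.071]
[ 299  248   46   46 1595] [322. 270.] [ 0.5138 -0.0438  0.0647] 0.0646 [ 0.471 -0.086  0.058] [ 0.557 -0.     0.071]
[ 403  269   45   46 1596] [425. 292.] [ 0.4766 -0.2377  0.0689] 0.0689 [ 0.435 -0.279  0.062] [ 0.519 -0.196  0.075]
side {'fovy': 51.4988749184293, 'cx': 325.4260483705957, 'cy': 240.43938112218834, 'rvec': array([ 2.09255252, -0.74657765,  0.4053837 ]), 'tvec': array([-0.43123275,  0.27725308,  0.64289396])}
[235 202  43  22 755] [256. 212.] [0.537  0.1914 0.0645] 0.0645 [0.496 0.148 0.061] [0.581 0.236 0.067]
[321 215  45  25 856] [343. 227.] [0.6396 0.0432 0.0646] 0.0646 [0.597 0.    0.062] [0.684 0.088 0.068]
[ 297  260   51   32 1279] [322. 276.] [ 0.5135 -0.0457  0.0647] 0.0646 [ 0.471 -0.088  0.062] [ 0.557 -0.002  0.068]
[ 358  329   62   46 2217] [389. 352.] [ 0.4773 -0.2393  0.0693] 0.0693 [ 0.435 -0.281  0.066] [ 0.521 -0.195  0.073]
```

Run:
```python
from h import *
im=np.load('side.npz')['im'][:,:,::-1]
c=cv2.resize(im[270:450,270:510],None,fx=2.5,fy=2.5,interpolation=2)
cv2.imwrite('pics/crop.png',c)
```

```text
(no output)
```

View pics/top.png

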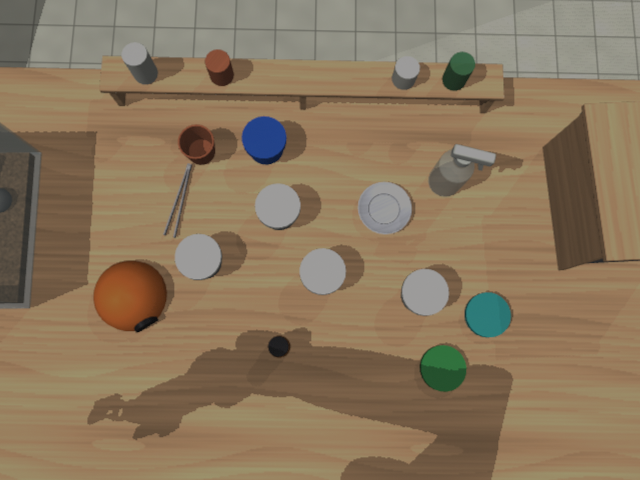

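View pics/crop.png

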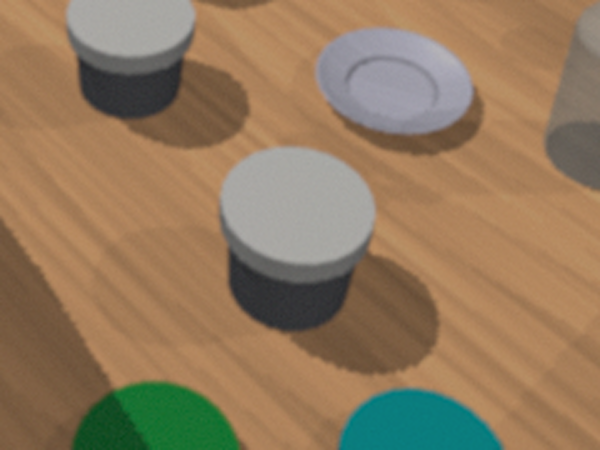

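The four candidate white lids in the top view are at (277,205), (197,256), (322,270) and (425,292). The turquoise (488,314), green (443,368) and blue (265,140) ones are decoys. Both views put the lid at (425,292) at z ≈ 69 mm and the other three at 64.6 mm, so it should be the loose one. The crop shows it white on a grey tub, and the press will confirm it. Next I close the fingers, turn the wrist to stay within joint 6 range, and travel.

{"method": "servo_tool", "body": {
  "linear": [
    [0,0,0],
    [0,0,0],
    [0,0,0],
    [0,0,0],
    [0,0,0],
    [0,0,0],
    [0,0,0],
    [0,0,0],
    [0,0,0],
    [0,0,0],
    [0,0,0],
    [0,0,0],
    [0,0,0]
  ],
  "twist": [
    [0,0,6.14],
    [0,0,6.14],
    [0,0,6.14],
    [0,0,6.14],
    [0,0,6.14],
    [0,0,6.14],
    [0,0,6.14],
    [0,0,6.14],
    [0,0,6.14],
    [0,0,6.14],
    [0,0,6.14],
    [0,0,6.14],
    [0,0,0]
  ],
  "fingers": [1,1,1,1,1,1,1,1,1,1,1,1,1],
  "grip_force": 40
}}

```text
t: 1.18
tool_pos: [0.1474, 0.5035, 0.2308]
tool_rot: [-3.141, 0.001, 1.569]
force: [-0.3, -0.9, 0.2]
grip_width: -0.0001
gripper_force: 0.0
```

{"method": "servo_tool", "body": {
  "linear": [
    [-3.7,1.53,0],
    [-3.7,1.53,0],
    [-3.7,1.53,0],
    [-3.7,1.53,0],
    [-3.7,1.53,0],
    [-3.7,1.53,0],
    [-3.7,1.53,0],
    [-3.7,1.53,0],
    [-3.7,1.53,0],
    [-3.7,1.53,0],
    [-3.7,1.53,0],
    [-3.7,1.53,0],
    [-3.7,1.53,0],
    [-3.7,1.53,0],
    [-3.7,1.53,0],
    [-3.7,1.53,0],
    [-3.7,1.53,0],
    [-3.7,1.53,0],
    [-3.7,1.53,0],
    [0,0,0]
  ],
  "twist": [
    [0,0,0],
    [0,0,0],
    [0,0,0],
    [0,0,0],
    [0,0,0],
    [0,0,0],
    [0,0,0],
    [0,0,0],
    [0,0,0],
    [0,0,0],
    [0,0,0],
    [0,0,0],
    [0,0,0],
    [0,0,0],
    [0,0,0],
    [0,0,0],
    [0,0,0],
    [0,0,0],
    [0,0,0],
    [0,0,0]
  ],
  "fingers": [1,1,1,1,1,1,1,1,1,1,1,1,1,1,1,1,1,1,1,1]
}}

```text
t: 2.85
tool_pos: [0.4414, -0.2054, 0.2308]
tool_rot: [3.139, 0.004, 1.568]
force: [0.8, -0.8, -0.2]
grip_width: -0.0002
gripper_force: 0.0
```

{"method": "servo_tool", "body": {
  "linear": [
    [-3.3,1.2,0],
    [0,0,2.8],
    [0,0,2.8],
    [0,0,2.8],
    [0,0,2.8],
    [0,0,2.3],
    [0,0,0.5],
    [0,0,0],
    [0,0,0],
    [0,0,0]
  ],
  "twist": [
    [0,0,0],
    [0,0,0],
    [0,0,0],
    [0,0,0],
    [0,0,0],
    [0,0,0],
    [0,0,0],
    [0,0,0],
    [0,0,0],
    [0,0,0]
  ],
  "fingers": [1,1,1,1,1,1,1,1,1,1]
}}

```text
t: 3.68
tool_pos: [0.4515, -0.2327, 0.0929]
tool_rot: [3.139, 0.001, 1.572]
force: [0.3, 0.3, -0.5]
grip_width: -0.0001
gripper_force: 0.0
```

```bash
cat > look.py <<'E'
from h import *
import sys
im,d=viewer.get_image('side'); W=cloud('side',d)
hsv=cv2.cvtColor(im,cv2.COLOR_RGB2HSV)
m=(hsv[...,1]<50)&(hsv[...,2]>130)&(W[...,2]>.052)&(np.hypot(W[...,0]-.4773,W[...,1]+.239)<.042)&(W[...,2]<.076)&(d>0)
p=W[m]
for _ in range(3):
    A=np.c_[p[:,:2]-[.4773,-.239],np.ones(len(p))]; c=np.linalg.lstsq(A,p[:,2],rcond=None)[0]; p=p[abs(A@c-p[:,2])<.003]
print('plane slope x,y, z centre',c.round(4),len(p)); s=r.sense(); print(s['t'],s['tool_pos'].round(4),s['force'].round(2))
cv2.imwrite('pics/%s.png'%sys.argv[1],cv2.resize(im[220:460,250:530,::-1],None,fx=2,fy=2))
E
python3 look.py a
```

```text
plane slope x,y, z centre [ 0.0018 -0.0026  0.0693] 1240
3.7333 [ 0.4517 -0.2328  0.0931] [-0.16 -0.33 -0.09]
```

View pics/a.png

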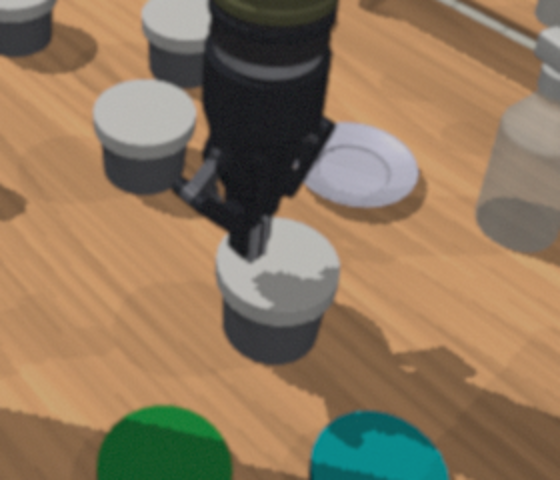

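The closed fingertips, at about (250,245), are above the near-left part of the loose white lid at (278,265). The lid is level at 69.3 mm. I descend towards contact.

{"method": "servo_tool", "body": {
  "linear": [
    [-0.6,0,1.0],
    [0,0,0.7],
    [0,0,0.2],
    [0,0,0],
    [0,0,0]
  ],
  "twist": [
    [0,0,0],
    [0,0,0],
    [0,0,0],
    [0,0,0],
    [0,0,0]
  ],
  "fingers": [1,1,1,1,1]
}}

```text
t: 4.15
tool_pos: [0.4498, -0.238, 0.072]
tool_rot: [-3.141, -0.0, 1.571]
force: [0.2, -0.1, 0.9]
grip_width: -0.0002
gripper_force: 0.0
```

{"method": "servo_tool", "body": {
  "linear": [
    [0,0,0.1],
    [0,0,0.1],
    [0,0,0.1],
    [0,0,0],
    [0,0,0]
  ],
  "twist": [
    [0,0,0],
    [0,0,0],
    [0,0,0],
    [0,0,0],
    [0,0,0]
  ],
  "fingers": [1,1,1,1,1]
}}

```text
t: 4.57
tool_pos: [0.4503, -0.2382, 0.0694]
tool_rot: [3.141, 0.0, 1.571]
force: [0.0, -0.4, 0.3]
grip_width: 0.0002
gripper_force: 0.2
```

```bash
python3 look.py b
```

```text
plane slope x,y, z centre [ 0.014  -0.0009  0.0694] 720
4.6167 [ 0.4503 -0.2382  0.0694] [-0.91 -0.28  0.85]
```

{"method": "servo_tool", "body": {
  "linear": [
    [0,0.1,0.1],
    [0,0.1,0.1],
    [0,0,0.1],
    [0,0,0],
    [0,0,0]
  ],
  "twist": [
    [0,0,0],
    [0,0,0],
    [0,0,0],
    [0,0,0],
    [0,0,0]
  ],
  "fingers": [1,1,1,1,1]
}}

```text
t: 5.03
tool_pos: [0.4521, -0.2382, 0.0671]
tool_rot: [3.142, 0.0, 1.571]
force: [-2.8, 0.6, 7.6]
grip_width: -0.0002
gripper_force: 3.9
```

```bash
python3 look.py c
```

```text
plane slope x,y, z centre [ 0.1299 -0.0099  0.0696] 740
5.0833 [ 0.4521 -0.2382  0.0671] [-2.61  1.05  7.34]
```

View pics/c.png

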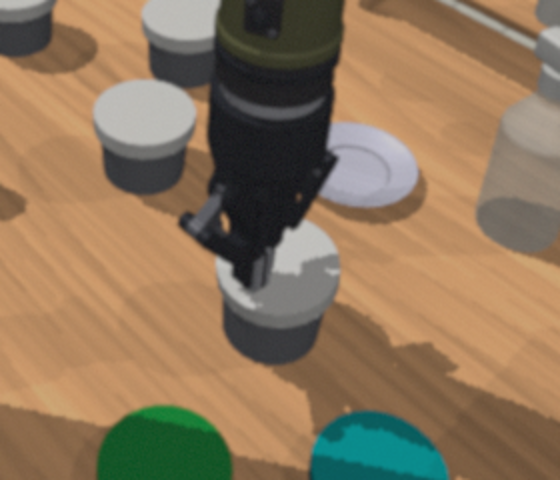

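The lid has tipped 0.13 rad with contact, so this is the loose one and step 1 is met. I back off, move to the middle and press.

{"method": "servo_tool", "body": {
  "linear": [
    [0,0,-0.8],
    [0,0,-0.8],
    [0,1.3,0],
    [0,1.2,0],
    [0,0,0],
    [0,0,0],
    [0,0,0],
    [0,0,0]
  ],
  "twist": [
    [0,0,0],
    [0,0,0],
    [0,0,0],
    [0,0,0],
    [0,0,0],
    [0,0,0],
    [0,0,0],
    [0,0,0]
  ],
  "fingers": [1,1,1,1,1,1,1,1]
}}

```text
t: 5.75
tool_pos: [0.4763, -0.2379, 0.0822]
tool_rot: [-3.14, -0.0, 1.571]
force: [0.9, 0.5, -0.3]
grip_width: -0.0
gripper_force: 0.0
```

```bash
python3 look.py d
```

```text
plane slope x,y, z centre [-0.0033  0.0002  0.0691] 1242
5.8 [ 0.4764 -0.238   0.0822] [-0.16  0.61 -0.34]
```

The lid is level again and the tip is within 1 mm of its centre. I press down.

{"method": "servo_tool", "body": {
  "linear": [
    [0,0,0.8],
    [0,0,0.4],
    [0,0,0.1],
    [0,0,0.1],
    [0,0,0.1],
    [0,0,0.1],
    [0,0,0.1],
    [0,0,0],
    [0,0,0],
    [0,0,0]
  ],
  "twist": [
    [0,0,0],
    [0,0,0],
    [0,0,0],
    [0,0,0],
    [0,0,0],
    [0,0,0],
    [0,0,0],
    [0,0,0],
    [0,0,0],
    [0,0,0]
  ],
  "fingers": [1,1,1,1,1,1,1,1,1,1]
}}

```text
t: 6.63
tool_pos: [0.4767, -0.2381, 0.0656]
tool_rot: [-3.141, -0.0, 1.571]
force: [-1.9, 0.6, 6.0]
grip_width: 0.0004
gripper_force: 3.0
```

{"method": "servo_tool", "body": {
  "linear": [
    [0,0,0.1],
    [0,0,0.1],
    [0,0,0.1],
    [0,0,0],
    [0,0,0],
    [0,0,0]
  ],
  "twist": [
    [0,0,0],
    [0,0,0],
    [0,0,0],
    [0,0,0],
    [0,0,0],
    [0,0,0]
  ],
  "fingers": [1,1,1,1,1,1]
}}

```text
t: 7.13
tool_pos: [0.4768, -0.2381, 0.065]
tool_rot: [3.141, 0.001, 1.571]
force: [-5.9, 3.4, 22.8]
grip_width: 0.0002
gripper_force: 11.4
```

```bash
python3 look.py e
```

```text
plane slope x,y, z centre [-0.0012 -0.0017  0.0648] 952
7.1833 [ 0.4768 -0.2381  0.0649] [-6.07  3.85 23.42]
```

The lid is level at 64.8 mm and held with about 23 N. I ease off slightly, let it settle and hand in.

{"method": "servo_tool", "body": {
  "linear": [
    [0,0,-0.1],
    [0,0,0],
    [0,0,0],
    [0,0,0],
    [0,0,0],
    [0,0,0]
  ],
  "twist": [
    [0,0,0],
    [0,0,0],
    [0,0,0],
    [0,0,0],
    [0,0,0],
    [0,0,0]
  ],
  "fingers": [1,1,1,1,1,1]
}}

```text
t: 7.68
tool_pos: [0.4768, -0.2381, 0.065]
tool_rot: [3.141, 0.0, 1.571]
force: [-4.3, 1.7, 15.7]
grip_width: -0.0
gripper_force: 7.9
```

```bash
python3 look.py f && python3 -c "
from bench import r,order
if r.sense()['force'][2]>6: print(order.close_job())"
```

```text
plane slope x,y, z centre [ 0.0027 -0.0004  0.0649] 973
7.7333 [ 0.4768 -0.2381  0.065 ] [-4.84  1.2  15.55]
the job is handed in; nothing more can be done
None
```

I found the loose lid at about (0.477, -0.238), rocked it by 0.13 rad, and pressed it home: it is level at 64.9 mm, and I handed the job in with the fingertips still pressing at about 16 N.

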